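# Snap the board into the watch tester's base and pin it

### The job

Fit the green circuit board into the open grey instrument base: set it level over the four white snap posts, its pin hole above the brass bush, and press it down evenly, without dropping or slamming it, until all four posts have clicked through and it sits on their shoulders. Then take the red-headed locking pin from its black stand and put it down through the board's hole into the bush until its knob rests on the board. Leave the other things on the bench where they are.

Things in the scene. Friction and masses are not known exactly. Their poses are not given: they have to be found in the camera images.
- base: open grey instrument base, fixed, 154 mm (x) by 174 mm (y), rim 28 mm high, on a 3 mm teal mat. Origin: centre of its underside; z up. Four white snap posts at x = +-50, y = +-60 mm (see post0), shoulders 38 mm and tips 66 mm above the origin; square brass bush at x = -50, y = 0. Clicked through, the board's underside lies on the shoulders (38 mm) and its axes match the base's.
- board: green circuit board 130 mm (x) by 150 mm (y) by 5 mm, 0.25 to 0.45 kg, flat on the mat, components up. Origin: centre of its underside; z up. Central yellow transformer block 44 mm (x) by 36 mm (y), top 45 mm above the origin: lift and push by it. 16 mm copper-ringed holes at x = +-50, y = +-60 mm, and an 18 mm one for the pin at x = -50, y = 0. Capacitors at x = 45, y = -31 to 35 mm, top 19 mm.
- pin: locking pin, 0.06 kg, upright in its stand. Origin: the tip of its foot; z up along it. Brass shank 12 mm diameter, 34 mm long, tapered over the lowest 12 mm to 5 mm; above it a red knob 26 mm diameter, 30 mm high (34 to 64 mm above the origin). Fitted, its knob rests on the board and its tip is about 9 mm above the base's origin.
- stand: black block 54 mm square, 40 mm high, fixed, with a 16 mm hole 36 mm deep in which the pin stands, knob resting on the top. Origin: centre of its underside.
- bush (a point): centre of the top of the brass bush's bore, 30 mm above the base's origin at x = -50, y = 0; bush 36 mm square, bore 22 mm wide, 22 mm deep
- pinhole (a point): centre of the pin hole, on the board's underside
- post0 (a point): centre of the shoulder of the snap post at x = +50, y = +60 mm on the base. All posts alike, heights over the shoulder: 23 mm wide collar below it, 12.6 mm shaft to 16 mm, cone to a 4.4 mm tip at 28 mm; two spring barbs (+-y sides) 20 mm across at 10 mm
- hole0 (a point): centre of the board's hole at x = +50, y = +60 mm, on its underside; it belongs on post0
- post1 (a point): centre of the shoulder of the snap post at x = -50, y = +60 mm on the base. The board first rests on the barbs, its underside about 14.5 mm over the shoulder; about 4 to 6 N per post (15 to 22 N for all four) springs the barbs in, and they snap out again above the board
- hole1 (a point): centre of the board's hole at x = -50, y = +60 mm, on its underside; it belongs on post1
- post2 (a point): centre of the shoulder of the snap post at x = -50, y = -60 mm on the base
- hole2 (a point): centre of the board's hole at x = -50, y = -60 mm, on its underside; it belongs on post2
- post3 (a point): centre of the shoulder of the snap post at x = +50, y = -60 mm on the base
- hole3 (a point): centre of the board's hole at x = +50, y = -60 mm, on its underside; it belongs on post3
- tweezers: brass and steel tweezers lying flat, 155 mm long, 10 mm high. Origin at the centre of its underside. Bystander, leave it where it is.
- driver: screwdriver with blue handle lying flat, 150 mm long, 26 mm high. Origin at the centre of its underside. Bystander, leave it where it is.
- brush: bench brush with wooden handle lying flat, 150 mm long, 20 mm high. Origin at the centre of its underside. Bystander, leave it where it is.
- watch: wristwatch laid out flat, brass case, steel strap, 238 mm long, 12 mm high. Origin at the centre of its underside. Bystander, leave it where it is.
- dome: glass dust dome with knob, 96 mm diameter, 75 mm high. Origin at the centre of its underside. Bystander, leave it where it is.
- dish: blue plastic dish, 100 mm diameter, 30 mm high. Origin at the centre of its underside. Bystander, leave it where it is.
- loupe: black eye loupe, 38 mm diameter, 30 mm high. Origin at the centre of its underside. Bystander, leave it where it is.
Things that resemble listed ones, but are neither listed nor needed, are in the scene too. Leave any turquoise look-alike of the pin alone.

How it is judged:
By the outcome, as a careful person would: the job done as asked, in the order asked, and still so for the second after the job is handed in, with the robot touching nothing.
It also fails if it takes over 64 s, if anything falls off the work surface, if the arm or the gripper's body presses on something with over 40 N, if the wrist force passes 120 N, or if a joint passes its speed limit or range.

### The arm

A 6-joint arm with a two-finger parallel gripper is mounted at the origin on the work surface. World frame = base frame: x ahead of the robot, y to its left, z up, the work surface at z = 0. Lengths are in m, angles in rad, forces in N, time in s.
With the tool pointing down it reaches from about 0.275 to 1 m from the base axis. Payload 8.4 kg.
Tool frame: the origin (TCP) lies on the centre line of the jaws, within the pads' length; the fingertips stand 8 mm ahead of it and the grasp point (between the pads) lies 11 mm behind it; z points along the fingers, y is the line along which they close (so a half turn about z gives the same grasp; the last joint's range is limited). The gripper opens to 85 mm and grips with 20 to 120 N. Pads are 22 mm wide; open, the fingers measure 114 mm over their backs; the gripper's body (76 mm by 85 mm) begins 54 mm behind the grasp point. The pads swing forward as they close: fully open they stand 13 mm farther back than shut.
Start: joints at [1.238, 0.353, 1.633, -0, 1.155, -0.002], TCP at [0.203, 0.591, 0.239] pointing down, gripper open.
Joint ranges: [-2.63, 2.63], [-0.92, 2.1], [0.06, 2.66], [-1.3, 4.44], [0, 2.69], [-3.02, 3.02]. Speed limits (rad/s): [2.22, 2.22, 2.79, 3.14, 3.14, 3.14].

### API

Orientations are given as a unit quaternion [w, x, y, z].
In Python, from station import ctrl, hand, optics, models gives the robot as it stands. The module is installed in compiled form; this text tells all that it offers. Calls block until the motion is done:
- ctrl.goto(position, orientation): joint-space move of the TCP to a pose.
- ctrl.move_linear(position, rot=None, feed=0.15, f_stop=None): straight line of the TCP; rot=None keeps the orientation; feed is the mean speed in m/s. With f_stop (N) it stops when the force on the tool has changed by that much, and returns True; else False.
- ctrl.move_joints(angles): joint-space move.
- hand.move_gripper(opening): opening from 0.0 (shut) to 1.0 (fully open); the grip force is fixed at half the most; returns when the fingers have stopped.
- ctrl.dwell(seconds).
- ctrl.inverse_kinematics(position, orientation): joint angles nearest the present ones, or None.
- ctrl.sense(): the state.
- optics.grab_frame(name): name is "scene" or "top"; returns the picture (480x640x3 uint8, red, green, blue); there is no depth.
- optics.calibration(name): a dict with "fx", "fy", "cx", "cy" (pixels), "extrinsics" (4x4, takes a point from world to camera coordinates). Camera axes: x right, y down, z forward; pixel columns grow to the right and rows downward; lengths in m; the calibration is good to about 2 mm. A picture is of the moment at which its call begins. calibration takes no time and is no camera call.
A pose or a line that the arm cannot do raises ctrl.Unreachable and nothing moves.
- ctrl.finish_job(): hands the job in; it is judged then, once.
Trained networks look in the newest picture that a camera, given by its name, has taken for a name from the list of things; names that differ only in an ending like _2 or _b are one class to them, and where a whole thing is asked for, a point or a joint stands for the part that bears it (a point fixed in the world has none). Each returns a list of dicts, best first, with "p" (0 to 1); they miss things now and then, are a little off and sometimes report something else, mostly with a low value. They report only what shows in the picture. A call takes as long as a camera call. They do not tell look-alikes from the thing itself.
- models.silhouettes(camera, target): "pixels" (480x640 bool, what is visible of it) and "centre" ([row, column] in pixels, amid what is visible of it).
The state is a dict: "clock": time; "joints": joint angles; "dq": joint speeds; "joint_efforts": joint torques, N m; "position": TCP position; "tcp_rot": TCP orientation; "force": force on the tool from outside, world axes, zero at the start; "ft_torque": the same for the moment, N m; "opening": opening from 0.0 (shut) to 1.0 (fully open); "grip_force": force on a finger pad.
Only numpy, scipy, OpenCV 4.12 (cv2) and the standard library are available. Lean on these libraries where they do the work, as an engineer would, in place of code of your own. Each camera call takes 0.05 s, during which the arm holds its last target. There are 200 camera calls.

## Working session

There is one attempt and no reset: what is moved stays moved. The work goes in short steps, each a Python script; the robot and the scene stay as the last script left them, time stands still between calls to the robot, and variables do not carry over. Pictures are saved under pics/ and viewed, at most 10 in all, crops included, and the job is handed in when it is done.

```bash
mkdir -p pics
cat > h.py <<'E'
import numpy as np, cv2
from station import ctrl, hand, optics, models
def shot(cam,name=None):
    im=optics.grab_frame(cam)
    if name: cv2.imwrite(f'pics/{name}.png',im[:,:,::-1])
    return im
def ray(cam,u,v,z):
    c=optics.calibration(cam);E=np.array(c['extrinsics']);R,t=E[:3,:3],E[:3,3]
    o=-R.T@t;d=R.T@np.array([(u-c['cx'])/c['fx'],(v-c['cy'])/c['fy'],1])
    return o+d*(z-o[2])/d[2]
def proj(cam,P):
    c=optics.calibration(cam);E=np.array(c['extrinsics']);P=np.atleast_2d(P)
    q=P@E[:3,:3].T+E[:3,3];return np.c_[q[:,0]/q[:,2]*c['fx']+c['cx'],q[:,1]/q[:,2]*c['fy']+c['cy']]
E
python3 - <<'E'
from h import *
np.set_printoptions(precision=4,suppress=True)
for c in('scene','top'):
    shot(c,c+'0'); k=optics.calibration(c);E=np.array(k['extrinsics']);print(c,k['fx'],k['cx'],k['cy'],-E[:3,:3].T@E[:3,3],E[2,:3])
zs=dict(base=.0,board=.003,pin=.07,stand=.04,bush=.033,pinhole=.008,post0=.041,hole0=.008,post1=.041,hole1=.008,post2=.041,hole2=.008,post3=.041,hole3=.008)
for n,z in zs.items():
  for c in(('top','scene') if n in('pin','stand','board','base') else ('top',)):
    for r in models.silhouettes(c,n)[:4]:
        v,u=r['centre'];print(n,c,round(r['p'],2),'px',np.round([u,v],1),r['pixels'].sum(),ray(c,u,v,z)[:2])
print(ctrl.sense())
E
```

```text
scene 590.304508592771 319.4380827080691 227.50833333257054 [1.1541 0.4303 0.9369] [-0.5015 -0.4053 -0.7644]
top 555.9026577131476 322.7375419655148 248.3643429320719 [ 0.3915 -0.0571  1.1623] [ 0.1731  0.0109 -0.9848]
base top 0.89 px [207.4 271.3] 6590 [0.5431 0.1985]
board top 0.62 px [404.9 290. ] 4331 [ 0.5096 -0.2172]
board top 0.22 px [204.3 270.7] 6543 [0.5439 0.2044]
board scene 0.6 px [276.9 188.1] 2918 [ 0.5132 -0.2084]
board scene 0.54 px [303.2 148.3] 651 [ 0.3783 -0.2472]
pin top 0.52 px [293.8 255.7] 134 [0.5679 0.0124]
pin top 0.49 px [332.7 272.9] 139 [ 0.5345 -0.0655]
pin top 0.17 px [298.6 191.8] 267 [0.6995 0.0059]
pin scene 0.74 px [318.2 208.6] 273 [ 0.5491 -0.0622]
pin scene 0.6 px [342.1 237. ] 201 [0.5762 0.0187]
stand top 0.72 px [296.4 266.3] 657 [0.5509 0.0084]
stand scene 0.82 px [342. 250.] 903 [0.5819 0.0241]
stand scene 0.63 px [341.5 236.9] 216 [0.5568 0.0033]
stand scene 0.3 px [526.5 258.6] 572 [0.3745 0.3085]
bush top 0.85 px [207.1 270.9] 6565 [0.5397 0.1919]
pinhole top 0.84 px [404.6 290.8] 4302 [ 0.5074 -0.2159]
post0 top 0.7 px [205.1 272.7] 6
[... 183 characters left out ...]
ost2 top 0.7 px [205.1 272.7] 6584 [0.5349 0.194 ]
hole2 top 0.89 px [405.8 293.3] 4332 [ 0.5022 -0.2183]
post3 top 0.7 px [205.1 272.7] 6584 [0.5349 0.194 ]
hole3 top 0.89 px [405.8 293.3] 4332 [ 0.5022 -0.2183]
{'clock': 1.0, 'joints': array([ 1.2376,  0.353 ,  1.6334,  0.    ,  1.1552, -0.0024]), 'dq': array([ 0.001 , -0.0013, -0.0002,  0.0005,  0.0033, -0.0016]), 'joint_efforts': array([ -0.0015, -60.5187, -34.2442,  -0.0002,   0.0012,   0.    ]), 'position': array([0.203 , 0.5911, 0.2393]), 'tcp_rot': array([-0.    ,  0.1647,  0.9864,  0.    ]), 'force': array([ 0.4399, -1.1035,  0.1138]), 'ft_torque': array([-0.0332, -0.0008, -0.032 ]), 'grip_force': 0.0, 'opening': 0.9988842106977592}
```

Run:
```python
import cv2
a=cv2.imread('pics/top0.png')
cv2.imwrite('pics/top0c.png',cv2.resize(a[160:385,130:480],None,fx=2.28,fy=2.28,interpolation=cv2.INTER_CUBIC))
```

```text
(no output)
```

View pics/top0c.png

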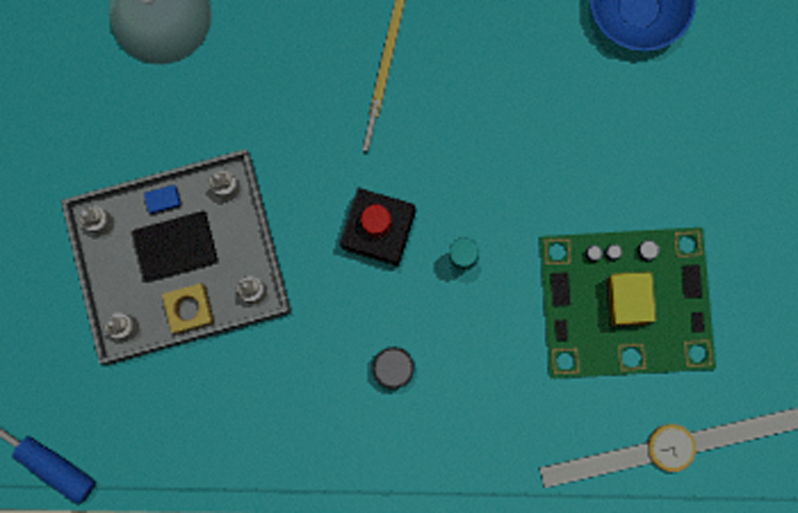

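View pics/scene0.png

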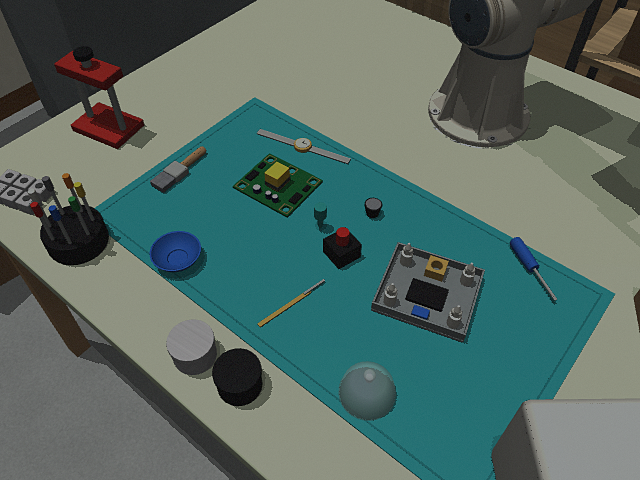

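The top crop shows the base at left, with its bush on the near side at crop (188,308). The red pin is in its stand at (376,219), with the turquoise decoy at (464,252). The board is at right with its pin hole at (631,357). I'll fit the poses and check them with overlays.

```bash
cat >> h.py <<'E'
from scipy.optimize import least_squares
def xf(p,P):
    c,s=np.cos(p[2]),np.sin(p[2]);P=np.atleast_2d(P).astype(float)
    return np.c_[p[0]+c*P[:,0]-s*P[:,1],p[1]+s*P[:,0]+c*P[:,1],P[:,2]+.003]
def fit(obs,p0):  # obs: list of (cam, pts, px)
    f=lambda p:np.concatenate([(proj(c,xf(p,P))-np.array(x)).ravel() for c,P,x in obs])
    r=least_squares(f,p0,loss='soft_l1',x_scale=[.01,.01,.05]);return r.x,f(r.x).reshape(-1,2)
S=[[1,1],[-1,1],[-1,-1],[1,-1]]
HOLES=np.array([[.05*a,.06*b,.005] for a,b in S]+[[-.05,0,.005]])
TIPS=np.array([[.05*a,.06*b,.066] for a,b in S]); SH=TIPS-[0,0,.028]
RIM=np.array([[.077*a,.087*b,.028] for a,b in S]); BUSH=np.array([[-.05,0,.030]])
BOX=np.array([[.022*a,.018*b,.045] for a,b in S])
def crop(im,x0,y0,w,h,k,pts=[]):
    o=cv2.resize(im[y0:y0+h,x0:x0+w],None,fx=k,fy=k,interpolation=cv2.INTER_CUBIC)[:,:,::-1].copy()
    o=np.clip(o.astype(float)*1.5,0,255).astype(np.uint8)
    for u,v in np.round((np.array(pts)+.5-[x0,y0])*k-.5).astype(int): cv2.line(o,(u-3,v),(u+3,v),(255,0,255),1);cv2.line(o,(u,v-3),(u,v+3),(255,0,255),1)
    return o
E
python3 - <<'E'
from h import *
np.set_printoptions(precision=4,suppress=True)
px=lambda L:np.array(L)/2.28+[130,160]-.28
b,rb=fit([('top',HOLES,px([(557,251),(566,361),(697,353),(687,244),(631,357)]))],[.5,-.22,0])
g,rg=fit([('top',np.r_[RIM,BUSH],px([(65,202),(103,363),(289,312),(248,152),(188,308)]))],[.54,.2,.2])
print(b,rb.round(1).tolist());print(g,rg.round(1).tolist())
np.save('p.npy',[b,g])
t=cv2.imread('pics/top0.png')[:,:,::-1];s=cv2.imread('pics/scene0.png')[:,:,::-1]
B=xf(b,np.r_[HOLES,BOX]);G=xf(g,np.r_[TIPS,RIM,BUSH,SH])
a=np.vstack([crop(t,360,250,90,85,4.4,proj('top',B))[:370],crop(t,150,220,90,52,4.4,proj('top',G))[:0]])
o1=crop(t,360,253,90,75,4.2,proj('top',B));o2=crop(t,152,220,112,105,3.4,proj('top',G))
o3=crop(s,228,145,100,75,3.8,proj('scene',B));o4=crop(s,368,235,122,110,3.1,proj('scene',G))
W=400;f=lambda o,h:cv2.copyMakeBorder(o,0,h-o.shape[0],0,W-o.shape[1],cv2.BORDER_CONSTANT) if o.shape[0]<=h else o[:h]
print([o.shape for o in(o1,o2,o3,o4)])
f=lambda o:cv2.copyMakeBorder(o[:300,:400] if o.shape[0]<330 else cv2.resize(o,(int(o.shape[1]*300/o.shape[0]),300)),0,0,0,0,0)
pad=lambda o:cv2.copyMakeBorder(o,0,300-o.shape[0],0,400-o.shape[1],cv2.BORDER_CONSTANT)
cv2.imwrite('pics/ov1.png',np.vstack([np.hstack([pad(f(o1)),pad(f(o2))]),np.hstack([pad(f(o3)),pad(f(o4))])]))
E
```

```text
[ 0.5047 -0.2158  0.074 ] [[-0.1, 0.2], [-0.4, -0.1], [0.2, 0.0], [0.1, -0.1], [0.1, -0.0]]
[0.5378 0.1925 0.2879] [[-0.7, -0.6], [-0.8, 0.8], [0.8, 0.1], [0.4, -0.9], [0.3, 0.5]]
[(315, 378, 3), (357, 381, 3), (285, 380, 3), (341, 378, 3)]
```

View pics/ov1.png

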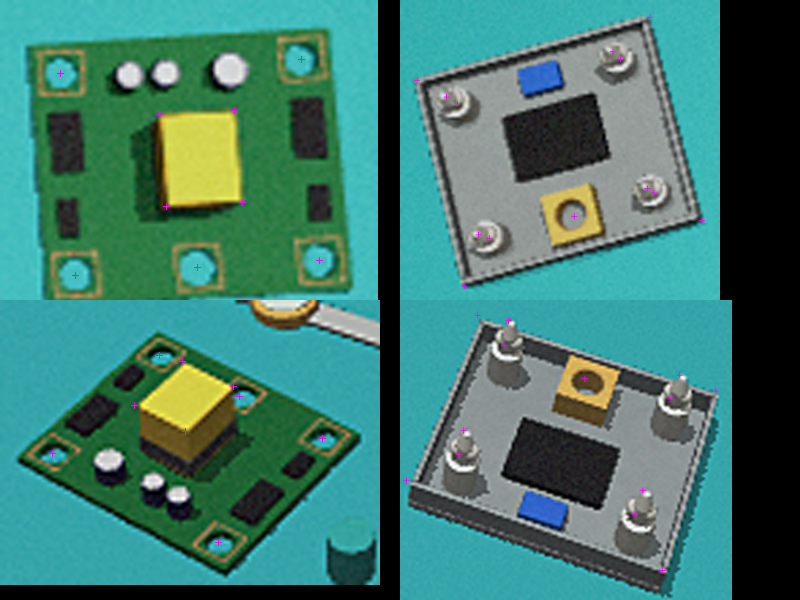

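Both fits lie on the features in both views: the board within 0.4 px, the base within about 1 px. Next: grasp the transformer and carry the board above the posts.

```bash
cat >> h.py <<'E'
def q(yaw): return np.array([0,-np.sin(yaw/2),np.cos(yaw/2),0])
E
python3 - <<'E'
from h import *
np.set_printoptions(precision=3,suppress=True)
b,g=np.load('p.npy')
for k in(0,np.pi): print(k,ctrl.inverse_kinematics([b[0],b[1],.15],q(b[2]+k)),ctrl.inverse_kinematics([g[0],g[1],.15],q(g[2]+k)))
ks=[k for k in(0,np.pi,-np.pi) if ctrl.inverse_kinematics([b[0],b[1],.15],q(b[2]+k)) is not None]
k=min(ks,key=lambda k:abs(ctrl.inverse_kinematics([b[0],b[1],.15],q(b[2]+k))[5]))
ctrl.goto([b[0],b[1],.13],q(b[2]+k))
print('stop',ctrl.move_linear([b[0],b[1],.026],feed=.12,f_stop=12))
hand.move_gripper(0.0); s=ctrl.sense();print(s['position'],s['opening'],s['grip_force'],s['force'],s['clock'])
ctrl.move_linear([b[0],b[1],.17],feed=.12)
s=ctrl.sense();print(s['opening'],s['grip_force'],s['force'])
ctrl.goto([g[0],g[1],.17],q(g[2]+k))
ctrl.move_linear([g[0],g[1],.115],feed=.1)
ctrl.dwell(.3);s=ctrl.sense();print(s['position'],s['tcp_rot'],s['force'],s['clock'],s['joints'])
t=shot('top','top1');c=shot('scene','scene1')
# expected board: underside at TCP z-.023
G=xf(g,np.r_[TIPS,BUSH]);H=xf(g,HOLES+[0,0,s['position'][2]-.026]);
f=lambda o:cv2.resize(o,(400,380))
cv2.imwrite('pics/ov2.png',np.hstack([f(crop(t,145,205,126,120,3.2,proj('top',H))),f(crop(c,350,200,150,142,3,np.r_[proj('scene',H),proj('scene',G)]))]))
E
```

```text
0 [-0.407  0.341  1.877 -0.     0.923 -2.051] [ 0.341  0.372  1.829 -0.     0.94  -1.518]
3.141592653589793 [-0.407  0.341  1.877 -0.     0.923  1.09 ] [ 0.341  0.372  1.829 -0.     0.94   1.624]
stop False
[ 0.505 -0.216  0.027] 0.4082189869017461 61.501944065093994 [-1.139  0.194  4.671] 5.575
0.4103374182174114 60.33872365951538 [-1.35   0.345 -3.773]
[0.538 0.193 0.116] [-0.     0.99   0.143  0.   ] [ 0.389  0.131 -4.305] 9.4417 [0.341 0.418 1.852 0.    0.87  1.624]
```

View pics/ov2.png

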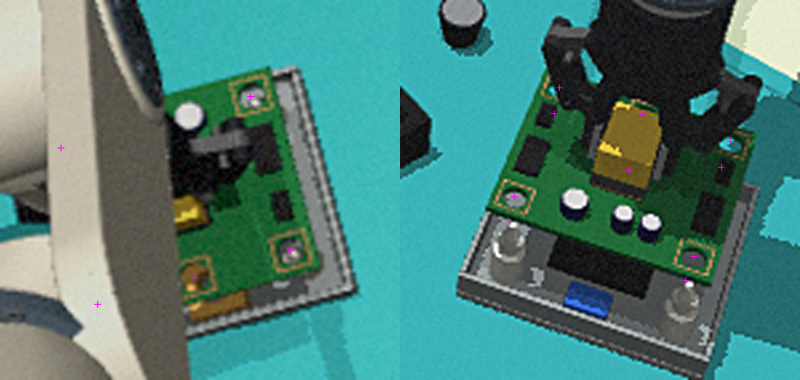

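The board is level in the gripper and its visible holes match their predicted positions. In the right half, the near holes at (514,198) and (693,257) are above their posts. Lower until the barbs touch.

Run:
```python
from h import *
np.set_printoptions(precision=4,suppress=True)
b,g=np.load('p.npy')
for z in(.105,.095,.088):
    r=ctrl.move_linear([g[0],g[1],z],feed=.05,f_stop=6);s=ctrl.sense();print(z,r,s['position'],s['force'],s['ft_torque'],s['clock'])
    if r: break
else:
    r=ctrl.move_linear([g[0],g[1],.074],feed=.02,f_stop=5);s=ctrl.sense();print(r,s['position'],s['force'],s['ft_torque'],s['clock'])
t=shot('top','top2');c=shot('scene','scene2')
H=xf(g,HOLES+[0,0,s['position'][2]-.027])
f=lambda o:cv2.resize(o,(400,380))
cv2.imwrite('pics/ov3.png',np.hstack([f(crop(t,145,205,126,120,3.2)),f(crop(c,350,220,130,124,3))]))
```

```text
0.105 False [0.5373 0.1924 0.1044] [-0.0441  0.6008 -4.5305] [ 0.016  -0.0034  0.003 ] 9.8917
0.095 False [0.5374 0.1924 0.0945] [ 0.0226 -0.7176 -3.5311] [ 0.0226  0.0319 -0.006 ] 10.2417
0.088 False [0.5374 0.1924 0.0876] [-0.4878 -0.0484 -4.472 ] [ 0.0636 -0.0055 -0.0233] 10.5333
True [0.5384 0.1933 0.0807] [ 2.2884  2.7033 -1.9399] [ 0.4988 -0.5224  0.1236] 10.9833Traceback (most recent call last):
  File "<stdin>", line 12, in <module>
  File "h.py", line 29, in crop
    for u,v in np.round((np.array(pts)+.5-[x0,y0])*k-.5).astype(int): cv2.line(o,(u-3,v),(u+3,v),(255,0,255),1);cv2.line(o,(u,v-3),(u,v+3),(255,0,255),1)
                         ~~~~~~~~~~~~~~~~^~~~~~~~
ValueError: operands could not be broadcast together with shapes (0,) (2,)
```

It touched at the expected barb height, with a small sideways force. I'll shift the board to relieve that force and check again.

```bash
sed -i 's/enumerate//; s/np.array(pts)+.5/np.reshape(pts,(-1,2))+.5/' h.py
python3 - <<'E'
from h import *
np.set_printoptions(precision=4,suppress=True)
s=ctrl.sense();p=s['position'].copy();p[2]=.081
for i in range(5):
    F=s['force'][:2]
    p[:2]+=np.clip(F*.0003,-.0012,.0012)
    ctrl.move_linear(p,feed=.02);ctrl.dwell(.15);s=ctrl.sense();print(p,s['position'],s['force'],s['ft_torque'],s['clock'])
np.save('xy.npy',p)
t=shot('top','top2');c=shot('scene','scene2')
f=lambda o:cv2.resize(o,(400,380))
cv2.imwrite('pics/ov3.png',np.hstack([f(crop(t,145,205,126,120,3.2)),f(crop(c,350,220,130,124,3))]))
E
```

```text
[0.5395 0.1944 0.081 ] [0.539  0.1941 0.0807] [ 0.0096  0.0473 -4.5076] [-0.0317 -0.0165 -0.0192] 11.5167
[0.5395 0.1944 0.081 ] [0.5395 0.1943 0.081 ] [-0.4557  0.3674 -4.1382] [-0.0043  0.0077  0.0063] 11.9167
[0.5394 0.1945 0.081 ] [0.5394 0.1945 0.081 ] [ 0.1042 -0.4065 -3.5012] [ 0.0161 -0.0069  0.0087] 12.3167
[0.5394 0.1944 0.081 ] [0.5394 0.1944 0.081 ] [-0.2273 -0.1976 -3.7345] [ 0.0061 -0.043   0.014 ] 12.7167
[0.5393 0.1943 0.081 ] [0.5393 0.1943 0.081 ] [ 0.3678 -0.2338 -4.1637] [ 0.0116 -0.0263  0.0411] 13.1167
```

View pics/ov3.png

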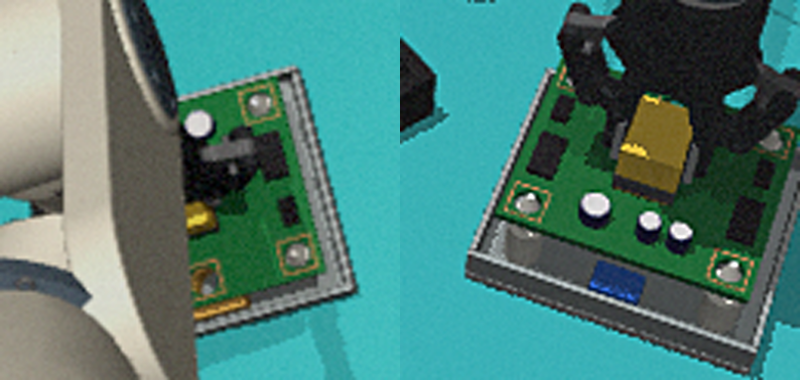

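The posts are poking up through all the visible holes and the side forces are gone. Now press in small steps while watching the force.

Run:
```python
from h import *
np.set_printoptions(precision=4,suppress=True)
p=np.load('xy.npy')
while p[2]>.061:
    p[2]-=.0015
    r=ctrl.move_linear(p,feed=.02,f_stop=35);s=ctrl.sense();print(r,p[2].round(4),s['position'],s['force'],s['ft_torque'],s['opening'].round(3),round(s['clock'],1))
    if r or s['force'][2]>30: break
    p[:2]+=np.clip(s['force'][:2]*.0001,-.0005,.0005)
np.save('xy.npy',p)
```

```text
Traceback (most recent call last):
AttributeError: 'float' object has no attribute 'round'
```

Run:
```python
from h import *
np.set_printoptions(precision=4,suppress=True)
p=np.load('xy.npy');p[2]=.0795
while p[2]>.061:
    p[2]-=.0015
    r=ctrl.move_linear(p,feed=.02,f_stop=35);s=ctrl.sense();print(r,p,s['position'],s['force'],s['ft_torque'],round(float(s['opening']),3),round(s['clock'],1))
    if r or s['force'][2]>30: break
    p[:2]+=np.clip(s['force'][:2]*.0001,-.0005,.0005)
np.save('xy.npy',p)
```

```text
False [0.5393 0.1943 0.078 ] [0.5396 0.195  0.0784] [-1.956   5.1729  0.658 ] [0.9333 0.2815 0.0975] 0.408 13.7
False [0.5391 0.1948 0.0765] [0.5393 0.195  0.077 ] [-2.4336  2.1379  5.3098] [0.464  0.4117 0.051 ] 0.415 14.0
False [0.5389 0.195  0.075 ] [0.539  0.1951 0.0751] [ 0.4515  2.4549 -0.1297] [0.3718 0.118  0.15  ] 0.413 14.2
False [0.5389 0.1953 0.0735] [0.5389 0.1952 0.0731] [ 0.839   1.8344 -4.0075] [ 0.2428 -0.106   0.1488] 0.414 14.5
False [0.539  0.1954 0.072 ] [0.5389 0.1953 0.0717] [ 0.538  -0.1881 -4.7417] [ 0.1631 -0.0901  0.1304] 0.412 14.7
False [0.5391 0.1954 0.0705] [0.5389 0.1953 0.0702] [ 1.5822  1.1538 -5.956 ] [ 0.0556 -0.1694  0.1969] 0.41 15.0
False [0.5392 0.1955 0.069 ] [0.5388 0.1953 0.0684] [  0.4737   0.4896 -11.8746] [ 0.1339 -0.2297  0.1764] 0.413 15.2
False [0.5393 0.1956 0.0675] [0.5386 0.1953 0.0667] [  0.7871   0.4202 -17.9219] [ 0.1175 -0.339   0.0954] 0.413 15.5
False [0.5394 0.1956 0.066 ] [0.5392 0.1955 0.066 ] [ -0.5097  -1.1263 -11.0224] [-0.1563 -0.031   0.1167] 0.413 15.7
False [0.5393 0.1955 0.0645] [0.5399 0.1958 0.0651] [ 0.732  -0.7636 -4.2102] [-0.0533  0.0252  0.0704] 0.414 16.0
False [0.5394 0.1954 0.063 ] [0.5401 0.1958 0.0646] [-4.2826  0.6556 10.4156] [-0.3284  0.5988 -0.038 ] 0.411 16.2
False [0.539  0.1955 0.0615] [0.5401 0.1958 0.0645] [-7.976  -3.2754 25.1796] [-0.7701  1.2115  0.0002] 0.414 16.5
False [0.5385 0.1952 0.06  ] [0.5401 0.1958 0.0645] [-12.1155  -4.088   39.7509] [-0.9072  1.8919 -0.0543] 0.409 16.7
```

It hit the hard stop at the shoulder height (TCP 0.0645), after the barbs snapped through. Relax, release, back off and inspect.

Run:
```python
from h import *
np.set_printoptions(precision=4,suppress=True)
ctrl.move_linear([.5401,.1958,.0645],feed=.02);ctrl.dwell(.2);s=ctrl.sense();print(s['position'],s['force'],s['ft_torque'],s['clock'])
hand.move_gripper(1.0);ctrl.move_linear([.5401,.1958,.17],feed=.15)
s=ctrl.sense();print(s['force'],s['clock'])
pre=np.r_[s['joints']];pre[0]-=.9;ctrl.move_joints(pre)
t=shot('top','top3');c=shot('scene','scene3');print(ctrl.sense()['clock'])
b,g=np.load('p.npy');g2=np.array([.5401,.1958,g[2]])
H=HOLES+[0,0,.038]
ps=[]
for m in('top','scene'):
    for r in models.silhouettes(m,'pin')[:3]: ps.append((m,round(r['p'],2),r['centre'],ray(m,r['centre'][1],r['centre'][0],.073 if m=='top' else .058)[:2]))
print(*ps,sep='\n')
f=lambda o:cv2.resize(o,(400,380))
P=xf(g2,np.r_[H,RIM])
cv2.imwrite('pics/ov4.png',np.hstack([f(crop(t,145,205,126,120,3.2,proj('top',P))),f(crop(c,360,220,130,124,3,proj('scene',P)))]))
```

```text
[0.5403 0.1959 0.0646] [-1.6449 -1.3334  3.6703] [-0.1974  0.1516 -0.0119] 17.3083
[-0.3554  0.1235 -0.4461] 18.7083
20.625
('top', 0.59, [255.6, 294.1], array([0.5676, 0.0116]))
('scene', 0.72, [236.3, 341.4], array([0.5677, 0.0109]))
('scene', 0.63, [208.9, 319.2], array([ 0.5401, -0.067 ]))
('scene', 0.3, [389.0, 368.3], array([0.7872, 0.2357]))
```

View pics/ov4.png

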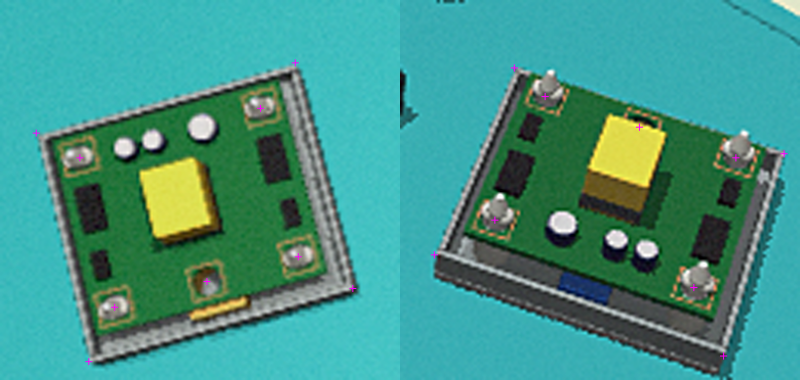

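All four posts stand through the board with their barbs above it. It is level, and the pin hole at left-crop (207,281) is over the bush. The two cameras agree on the pin at (0.5676, 0.0113). Fetch it.

Run:
```python
from h import *
np.set_printoptions(precision=4,suppress=True)
b,g=np.load('p.npy');g2=np.array([.5401,.1958,g[2]]);Q=q(g2[2]+np.pi)
x,y=.5676,.0113
hand.move_gripper(.65)
ctrl.goto([x,y,.13],Q)
r=ctrl.move_linear([x,y,.055],feed=.1,f_stop=8);s=ctrl.sense();print(r,s['position'],s['force'])
hand.move_gripper(0.);s=ctrl.sense();print(s['opening'],s['grip_force'],s['force'],s['position'])
ctrl.move_linear([x,y,.17],feed=.1);s=ctrl.sense();print(s['opening'],s['force'],s['clock'])
h=xf(g2,[[-.05,0,0]])[0];print('hole',h)
ctrl.goto([h[0],h[1],.17],Q)
ctrl.move_linear([h[0],h[1],.115],feed=.1);ctrl.dwell(.2)
s=ctrl.sense();print(s['position'],s['opening'],s['clock'])
t=shot('top','top4');c=shot('scene','scene4')
f=lambda o:cv2.resize(o,(400,380));z=s['position'][2]-.048
P=np.array([[h[0],h[1],z],[h[0],h[1],.046]])
cv2.imwrite('pics/ov5.png',np.hstack([f(crop(t,145,205,126,120,3.2)),f(crop(c,380,190,110,104,3.6,proj('scene',P)))]))
```

```text
False [0.568  0.0112 0.0554] [ 0.4326 -0.1793 -1.385 ]
0.2883992002187959 58.57460975646973 [-0.7027  0.9926  5.205 ] [0.5681 0.0113 0.0559]
0.28554899413798274 [-0.9021 -0.4882  0.2511] 24.95
hole [0.4922 0.1816 0.003 ]
[0.4926 0.1817 0.1157] 0.2826596050583456 26.625
```

View pics/ov5.png

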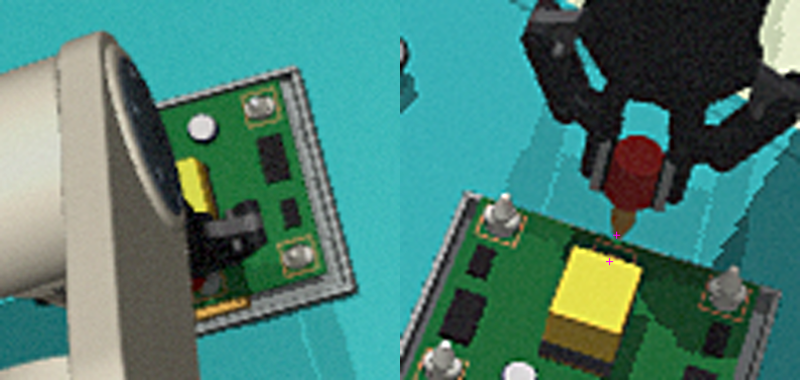

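The pin is upright in the gripper. Its tip, at right-crop (622,233), is within about 2 mm of the predicted spot, inside the taper's capture range. Insert with force checks.

Run:
```python
from h import *
np.set_printoptions(precision=4,suppress=True)
p=np.array([.4922,.1816,.098])
ctrl.move_linear(p,feed=.05,f_stop=6)
f0=ctrl.sense()['force']
while p[2]>.058:
    p[2]-=.003
    r=ctrl.move_linear(p,feed=.03,f_stop=10);s=ctrl.sense();F=s['force']-f0
    print(r,p,s['position'],F,round(s['clock'],1))
    if r or F[2]>8: break
    if np.hypot(*F[:2])>1.2: p[:2]+=np.clip(F[:2]*.0003,-.001,.001)
np.save('pp.npy',p)
```

```text
False [0.4922 0.1816 0.095 ] [0.4922 0.1816 0.0949] [-1.0338 -0.1683  1.0181] 27.5
False [0.4922 0.1816 0.092 ] [0.4921 0.1815 0.0919] [-1.8736  0.7052  1.0184] 27.7
False [0.4916 0.1818 0.089 ] [0.4914 0.1818 0.0888] [-0.7419  0.9834  0.4214] 28.0
False [0.4914 0.1821 0.086 ] [0.4913 0.1821 0.0858] [-1.2993 -0.9595  0.8364] 28.2
False [0.491  0.1818 0.083 ] [0.4909 0.1818 0.0828] [-1.3617  1.0566  0.6399] 28.5
False [0.4906 0.1821 0.08  ] [0.4904 0.1821 0.0798] [-1.6281  0.0852  0.2062] 28.7
False [0.4901 0.1822 0.077 ] [0.4899 0.1821 0.0768] [-1.479   0.016   0.7388] 29.0
False [0.4897 0.1822 0.074 ] [0.4896 0.1821 0.0738] [-1.2378 -0.0991  1.0144] 29.2
False [0.4893 0.1821 0.071 ] [0.4894 0.1821 0.0709] [-0.2248  0.4973 -0.0176] 29.5
False [0.4893 0.1821 0.068 ] [0.4894 0.1821 0.0678] [-0.2308  0.2263  0.2527] 29.7
False [0.4893 0.1821 0.065 ] [0.4893 0.1821 0.0648] [-0.2099  0.7915  0.791 ] 30.0
False [0.4893 0.1821 0.062 ] [0.4893 0.1821 0.0618] [ 0.3743 -0.313  -0.1958] 30.2
False [0.4893 0.1821 0.059 ] [0.4894 0.1822 0.0589] [0.3859 1.5918 0.5962] 30.5
False [0.4894 0.1826 0.056 ] [0.4896 0.1823 0.0585] [-10.0243  -6.7475  39.4729] 30.7
```

The knob landed at the expected height (TCP 0.0585). Relax, release narrowly to clear the posts, retreat and check.

Run:
```python
from h import *
np.set_printoptions(precision=4,suppress=True)
ctrl.move_linear([.4894,.1822,.0588],feed=.02);ctrl.dwell(.2);s=ctrl.sense();print(s['position'],s['force'])
hand.move_gripper(.48);ctrl.move_linear([.4894,.1822,.17],feed=.12);s=ctrl.sense();print(s['force'],s['opening'])
j=np.array(s['joints']);j[0]-=.9;ctrl.move_joints(j)
t=shot('top','top5');c=shot('scene','scene5');print(ctrl.sense()['clock'])
f=lambda o:cv2.resize(o,(400,380))
cv2.imwrite('pics/ov6.png',np.vstack([np.hstack([f(crop(t,145,205,126,120,3.2)),f(crop(c,360,220,130,124,3))])]))
```

```text
[0.4894 0.1822 0.0588] [-0.0489 -1.1892  6.8454]
[-0.7142 -0.0207 -0.0111] 0.4830710958346439
34.3583
```

View pics/ov6.png

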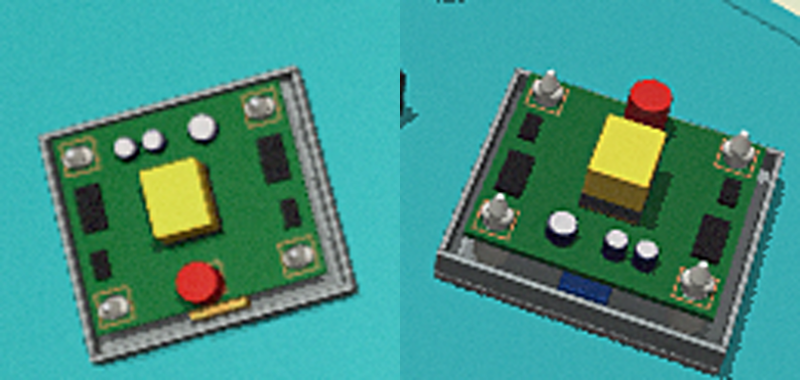

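The pin stands upright with its knob on the board, at left-crop (199,284). The board is seated on all four posts and the robot is clear of everything.

```bash
python3 -c "
from h import *
print(ctrl.finish_job())"
```

```text
the job is handed in; nothing more can be done
None
```

The board is clicked onto all four posts, the red pin is in the bush with its knob resting on the board, and the job was handed in at about 34 s; I don't have the verdict.

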